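Specimen pots from the drop-off stack into the courier tray

TASK

Specimen pots handed in at the desk have been stacked up on the steel drop-off tray and the courier is due. Take the stacks down and stand each pot upright and fully home in the holder of the courier tray whose well is made for its width: the widest pot in the widest well, and so on down to the narrowest. Keep every pot upright all the way and let none fall over.

Things in the scene. Friction and masses are not known exactly. Their poses are not given: they have to be found in the camera images.
- pot_66: The largest of five white screw-capped specimen pots, each 46 mm high: ribbed cap (top 14 mm) 66 mm across, labelled body 62 mm across, about 96 g; flat above and below. Origin: centre of the underside; z up. At the start all stand upright in two stacks (three pots and two, 130 mm apart) on a steel tray with a 12 mm rim.
- pot_58: The second largest of five white screw-capped specimen pots, each 46 mm high: ribbed cap (top 14 mm) 58 mm across, labelled body 54 mm across, about 88 g; flat above and below. Origin: centre of the underside; z up. At the start all stand upright in two stacks (three pots and two, 130 mm apart) on a steel tray with a 12 mm rim.
- pot_50: The middle-sized of five white screw-capped specimen pots, each 46 mm high: ribbed cap (top 14 mm) 50 mm across, labelled body 46 mm across, about 80 g; flat above and below. Origin: centre of the underside; z up. At the start all stand upright in two stacks (three pots and two, 130 mm apart) on a steel tray with a 12 mm rim.
- pot_42: The second smallest of five white screw-capped specimen pots, each 46 mm high: ribbed cap (top 14 mm) 42 mm across, labelled body 38 mm across, about 72 g; flat above and below. Origin: centre of the underside; z up. At the start all stand upright in two stacks (three pots and two, 130 mm apart) on a steel tray with a 12 mm rim.
- pot_34: The smallest of five white screw-capped specimen pots, each 46 mm high: ribbed cap (top 14 mm) 34 mm across, labelled body 30 mm across, about 64 g; flat above and below. Origin: centre of the underside; z up. At the start all stand upright in two stacks (three pots and two, 130 mm apart) on a steel tray with a 12 mm rim.
- holder_66: Fixed dark grey block, 86 x 86 x 30 mm, with the largest round well: 68 mm across, 18 mm deep, mouth bevelled 5 mm; for pot_66. Origin: centre of its underside on the well axis; z up; x and y along its sides; well floor at z 12 mm, block top at 30 mm. Five such blocks and a white coolant brick fill, in any order, the 2 x 3 bays (88 mm pitch) of the low grey courier tray.
- holder_58: Fixed dark grey block, 86 x 86 x 30 mm, with the second largest round well: 60 mm across, 18 mm deep, mouth bevelled 5 mm; for pot_58. Origin: centre of its underside on the well axis; z up; x and y along its sides; well floor at z 12 mm, block top at 30 mm. Five such blocks and a white coolant brick fill, in any order, the 2 x 3 bays (88 mm pitch) of the low grey courier tray.
- holder_50: Fixed dark grey block, 86 x 86 x 30 mm, with the middle-sized round well: 52 mm across, 18 mm deep, mouth bevelled 5 mm; for pot_50. Origin: centre of its underside on the well axis; z up; x and y along its sides; well floor at z 12 mm, block top at 30 mm. Five such blocks and a white coolant brick fill, in any order, the 2 x 3 bays (88 mm pitch) of the low grey courier tray.
- holder_42: Fixed dark grey block, 86 x 86 x 30 mm, with the second smallest round well: 44 mm across, 18 mm deep, mouth bevelled 5 mm; for pot_42. Origin: centre of its underside on the well axis; z up; x and y along its sides; well floor at z 12 mm, block top at 30 mm. Five such blocks and a white coolant brick fill, in any order, the 2 x 3 bays (88 mm pitch) of the low grey courier tray.
- holder_34: Fixed dark grey block, 86 x 86 x 30 mm, with the smallest round well: 36 mm across, 18 mm deep, mouth bevelled 5 mm; for pot_34. Origin: centre of its underside on the well axis; z up; x and y along its sides; well floor at z 12 mm, block top at 30 mm. Five such blocks and a white coolant brick fill, in any order, the 2 x 3 bays (88 mm pitch) of the low grey courier tray.
Mind the look-alikes: they are no part of the job. What is shaped like the pot_50 but brown is not meant.

How it is judged:
At the end, for the whole second after the job is handed in: Each of the five pots stands in the well of its own width: within 6 mm of the well's axis, its underside less than 3 mm above the well's floor, upright within 0.08 rad, released and at rest (horizontal distance between pot_66 and holder_66 below 0.006 m and z of pot_66 in the frame of holder_66 below 0.015 m and angle between each of pot_66, pot_58, pot_50, pot_42, pot_34's own z axis and vertical below 0.08 rad and linear speed of each of pot_66, pot_58, pot_50, pot_42, pot_34 below 0.02 m/s and horizontal distance between pot_58 and holder_58 below 0.006 m and z of pot_58 in the frame of holder_58 below 0.015 m and horizontal distance between pot_50 and holder_50 below 0.006 m and z of pot_50 in the frame of holder_50 below 0.015 m and horizontal distance between pot_42 and holder_42 below 0.006 m and z of pot_42 in the frame of holder_42 below 0.015 m and horizontal distance between pot_34 and holder_34 below 0.006 m and z of pot_34 in the frame of holder_34 below 0.015 m); the robot touches nothing.
It fails at once if a pot was tipped over (more than about 35 degrees from upright) (angle between any of pot_66, pot_58, pot_50, pot_42, pot_34's own z axis and vertical above 0.6 rad).
It also fails if it takes over 128 s, if anything falls off the work surface, if the arm or the gripper's body presses on something with over 40 N, if the wrist force passes 120 N, or if a joint passes its speed limit or range.

ROBOT

A 6-joint arm with a two-finger parallel gripper is mounted at the origin on a cart in front of the work surface, level with it; the furniture and walls round the work are solid. World frame = base frame: x ahead of the robot, y to its left, z up, the work surface at z = 0. Lengths are in m, angles in rad, forces in N, time in s.
With the tool pointing down it reaches from about 0.25 to 0.85 m from the base axis. Payload 12.5 kg.
Tool frame: the origin (TCP) lies midway between the tips of the shut fingers; the grasp point (between the pads) lies 19 mm behind it; z points along the fingers, y is the line along which they close (so a half turn about z gives the same grasp; the last joint's range is limited). The gripper opens to 93 mm and grips with 3 to 60 N. Pads are 15 mm wide; open, the fingers measure 128 mm over their backs; the gripper's body (75 mm by 188 mm) begins 65 mm behind the grasp point.
Start: joints at [1.257, 0.351, 1.652, -0, 1.139, -0.085], TCP at [0.125, 0.536, 0.219] pointing down, gripper open.
Joint ranges: [-2.75, 2.75], [-0.79, 2.1], [0.01, 2.65], [-1.57, 4.71], [0.07, 3.14], [-2.87, 2.87]. Speed limits (rad/s): [2.22, 2.22, 2.79, 3.14, 3.14, 3.14].

INTERFACE

Orientations are given as a unit quaternion [w, x, y, z].
In Python, from workcell import env gives the robot as it stands. The module is installed in compiled form; this text tells all that it offers.
- The arm moves only by the tool step_arm, never from a script. Its argument "rows" is text: rows parted by semicolons, each of 7 numbers parted by spaces: the shift along the tool's x, y, z in mm, then the turn, a rotation vector about the tool's x, y, z in rad, then the finger opening in mm, from 0 to 93. A call has exactly 10 rows; each row shifts and turns the commanded pose from where the row before left it, along the tool's axes as they then stand; what a row does not reach is not made up. A row lasts 1/12 s, in which the tool goes at most 41.7 mm and 7.16 degrees, less where a joint would pass 70% of its speed; a pose out of reach is approached as far as the arm can. A call is refused whole if a number of a shift passes 41.7 or a number of a turn 0.125, either way. A call with a gripper value outside its range is refused whole. The fingers move at their own pace and stop on an object; the grip force is fixed at half the most. Time passes only in rows, so rows that do not move let the fingers close, or fill a call up. It gives the time, the measured TCP pose, the force, the opening and the grip force at its end, in the units of the state.
- env.read_state(): the state, without advancing time (a new reading comes with each control period).
- env.grab_frame(name): name is "side" or "top" or "wrist"; returns (picture, depth): 384x512x3 uint8, blue, green, red; 384x512 float32, m along the optical axis (not along the pixel's ray), 0 where there is no reading.
- env.get_calibration(name): a dict with "mtx" (3x3 intrinsics, pixels), "camera_from_world" (4x4, takes a point from world to camera coordinates); the wrist camera has in their place "hand_eye" (4x4, takes a point from camera to tool coordinates, whose origin is the TCP and whose axes are the flange's). Camera axes: x right, y down, z forward; pixel columns grow to the right and rows downward; lengths in m; the calibration is good to about 2 mm. A picture is of the moment at which its call begins: read the wrist's pose just before it. get_calibration takes no time and is no camera call.
- env.finish_job(): hands the job in; it is judged then, once.
The state is a dict: "time": time; "q": joint angles; "joint_vel": joint speeds; "joint_efforts": joint torques, N m; "eef_pos": TCP position; "tool_rot": TCP orientation; "wrist_force": force on the tool from outside, world axes, zero at the start; "ft_torque": the same for the moment, N m; "gripper_width": finger opening in m; "gripper_force": force on a finger pad.
Only numpy, scipy, OpenCV 4.12 (cv2) and the standard library are available. Lean on these libraries where they do the work, as an engineer would, in place of code of your own. Each camera call takes 0.05 s, during which the arm holds its last target. There are 200 camera calls.

## Working session

There is one attempt and no reset: what is moved stays moved. The work goes in short steps, Python scripts to look and compute and a tool call to move; the robot and the scene stay as the last step left them, time stands still between calls to the robot, and variables do not carry over. Pictures are saved under pics/ and viewed, at most 14 in all, crops included, and the job is handed in when it is done.

Besides the shell and the picture viewer there is one more tool, called after "Request:" as name(argument=value, ...) on one line, values as JSON. step_arm: Moves the arm, as the interface text tells. Its arguments: {"type":"object","properties":{"rows":{"type":"string"}},"required":["rows"]}

```bash
mkdir -p pics; cat > h.py <<'E'
import numpy as np,cv2
from workcell import env
def grab(n,tag):
    im,d=env.grab_frame(n); cv2.imwrite(f'pics/{tag}.png',im); np.savez(f'pics/{tag}.npz',im=im,d=d); return im,d
def cam(n):
    c=env.get_calibration(n); return np.array(c['mtx']),np.linalg.inv(np.array(c['camera_from_world']))
def cloud(d,K,T):
    v,u=np.mgrid[:d.shape[0],:d.shape[1]]
    P=np.stack([(u-K[0,2])/K[0,0]*d,(v-K[1,2])/K[1,1]*d,d],-1)
    return P@T[:3,:3].T+T[:3,3]
E
python3 - <<'E'
from h import *
s=env.read_state(); print({k:np.round(v,3) for k,v in s.items()})
a,_=grab('top','t0'); b,_=grab('side','s0')
for n in('top','side'):
    K,T=cam(n); print(K.round(1).tolist(),T.round(3).tolist())
print(np.array(env.get_calibration('wrist')['hand_eye']).round(3))
E
```

```text
{'time': np.float64(0.0), 'q': array([ 1.257,  0.351,  1.652, -0.   ,  1.139, -0.085]), 'joint_vel': array([-0.   ,  0.001,  0.001,  0.   ,  0.001,  0.001]), 'joint_efforts': array([-1.0000e-03, -4.9734e+01, -2.8525e+01,  7.0000e-02,  2.6000e-02,
       -0.0000e+00]), 'eef_pos': array([0.125, 0.535, 0.218]), 'tool_rot': array([-0.   ,  0.114,  0.993, -0.001]), 'wrist_force': array([ 0.577,  0.129, -0.078]), 'ft_torque': array([ 0.016, -0.019,  0.014]), 'gripper_force': np.float64(0.0), 'gripper_width': np.float64(0.093)}
[[426.2, 0.0, 261.7], [0.0, 426.2, 185.8], [0.0, 0.0, 1.0]] [[0.056, -0.974, 0.218, 0.214], [-0.998, -0.055, 0.011, 0.028], [0.002, -0.219, -0.976, 1.41], [0.0, 0.0, 0.0, 1.0]]
[[359.3, 0.0, 259.4], [0.0, 359.3, 186.6], [0.0, 0.0, 1.0]] [[-0.994, -0.042, 0.101, 0.408], [-0.107, 0.544, -0.833, 0.77], [-0.02, -0.838, -0.545, 0.562], [0.0, 0.0, 0.0, 1.0]]
[[-0.001 -0.962 -0.272  0.077]
 [ 1.    -0.001 -0.    -0.   ]
 [ 0.    -0.272  0.962 -0.166]
 [ 0.     0.     0.     1.   ]]
```

View pics/t0.png

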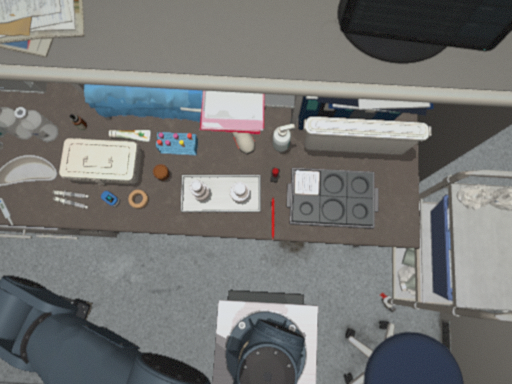

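View pics/s0.png

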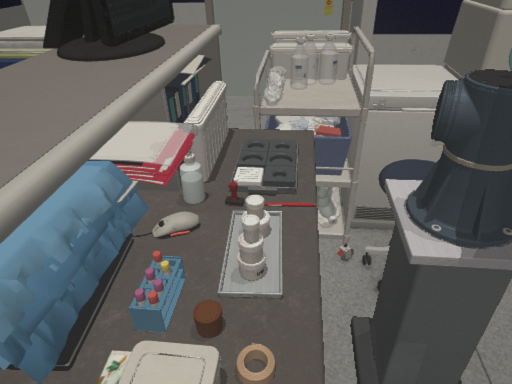

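The side view shows a three-pot stack around (252,250) and a two-pot stack around (256,215) on the steel tray. The courier tray is at (268,165), and the brown look-alike at (208,320), away from the stacks. In the top view the stacks are at (200,188) and (240,192), and the wells fill (290–377, 168–225).

```bash
python3 - <<'E'
from h import *
z=np.load('pics/t0.npz');K,T=cam('top');P=cloud(z['d'],K,T)
def at(u,v): return P[v,u].round(3).tolist()
# stacks: points high
for nm,(u0,u1) in dict(A=(183,220),B=(222,260)).items():
    R=P[165:215,u0:u1].reshape(-1,3); R=R[(R[:,2]>0.02)]
    print(nm,'ztop',np.percentile(R[:,2],98).round(3))
    for lo in np.arange(.02,.17,.01):
        S=R[(R[:,2]>lo)&(R[:,2]<lo+.01)]
        if len(S)>5: print(lo.round(2),len(S),S.min(0).round(3),S.max(0).round(3))
print('tray', at(185,200),at(220,205),'courier',at(334,198),at(334,185),at(359,185),at(334,210),at(359,210),at(307,210),at(307,183))
a=cv2.resize(z['im'][160:235,175:385],None,fx=3.8,fy=3.8,interpolation=cv2.INTER_CUBIC)
s=np.load('pics/s0.npz')['im'];b=cv2.resize(s[130:300,215:310],None,fx=3.2,fy=3.2,interpolation=cv2.INTER_CUBIC)
c=np.zeros((290+0,800,3),np.uint8);cv2.imwrite('pics/ct.png',a);cv2.imwrite('pics/cs.png',b)
E
```

```text
A ztop 0.148
0.02 9 [0.429 0.217 0.02 ] [0.552 0.254 0.028]
0.03 8 [0.465 0.218 0.03 ] [0.508 0.248 0.04 ]
0.04 49 [0.465 0.216 0.04 ] [0.515 0.268 0.05 ]
0.05 22 [0.466 0.216 0.05 ] [0.517 0.253 0.059]
0.06 12 [0.47  0.224 0.06 ] [0.501 0.259 0.069]
0.07 6 [0.469 0.226 0.072] [0.483 0.252 0.079]
0.08 12 [0.469 0.221 0.084] [0.493 0.251 0.09 ]
0.09 73 [0.468 0.223 0.09 ] [0.513 0.268 0.099]
0.1 6 [0.478 0.231 0.101] [0.485 0.263 0.11 ]
0.11 6 [0.476 0.23  0.113] [0.487 0.247 0.116]
0.12 6 [0.476 0.229 0.123] [0.502 0.258 0.13 ]
0.13 51 [0.475 0.227 0.13 ] [0.506 0.26  0.14 ]
0.14 46 [0.477 0.229 0.14 ] [0.505 0.26  0.148]
B ztop 1.41
0.02 12 [0.439 0.053 0.02 ] [0.559 0.178 0.029]
0.03 6 [0.475 0.089 0.031] [0.498 0.149 0.039]
0.04 118 [0.467 0.085 0.04 ] [0.532 0.148 0.05 ]
0.05 45 [0.467 0.086 0.05 ] [0.53  0.148 0.06 ]
0.06 9 [0.481 0.095 0.06 ] [0.496 0.126 0.07 ]
0.08 17 [0.48  0.094 0.084] [0.522 0.133 0.09 ]
0.09 119 [0.481 0.094 0.09 ] [0.518 0.133 0.1  ]
tray [0.466, 0.297, 0.003] [0.456, 0.179, 0.004] courier [0.495, -0.197, 0.034] [0.543, -0.199, 0.017] [0.549, -0.284, 0.012] [0.458, -0.201, 0.018] [0.462, -0.283, 0.017] [0.453, -0.111, 0.018] [0.542, -0.107, 0.028]
```

View pics/ct.png

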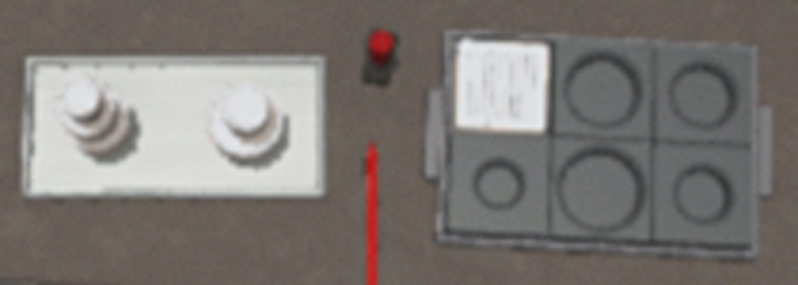

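View pics/cs.png

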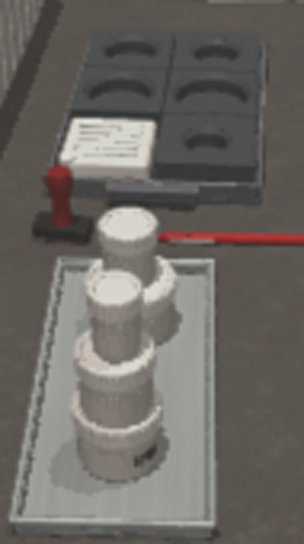

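Which is which:
- **Stack A**, top crop (80,100): 34 on 50 on 58.
- **Stack B**, top crop (245,110): 42 on 66.
- **Wells**, top crop, ranked by diameter: 66 at (601,190), 58 at (603,90), 50 at (702,95), 42 at (703,193), 34 at (499,185). The coolant brick is at (500,85).
- **Brown look-alike**, top view (162,172): not part of the job.

I'll move over the stacks next and refine with the wrist camera.

Request:
step_arm(rows="-28 -17 -18 0 0 0 93;-31 -19 -18 0 0 0 93;-31 -19 -18 0 0 0 93;-31 -19 -18 0 0 0 93;-31 -19 -9 0 0 0 93;-31 -19 0 0 0 0 93;-31 -19 0 0 0 0 93;-31 -19 0 0 0 0 93;-31 -19 0 0 0 0 93;-31 -19 0 0 0 0 93")

```text
time: 0.93
eef_pos: [0.3819, 0.2814, 0.2996]
tool_rot: [-0.0, 0.114, 0.993, -0.0]
wrist_force: [0.1, -0.3, -1.1]
gripper_width: 0.0931
gripper_force: 0.0
```

Request:
step_arm(rows="-31 -19 0 0 0 0 93;-31 -19 0 0 0 0 93;-31 -19 0 0 0 0 93;-31 -19 0 0 0 0 93;0 0 0 0 0 -0.06 93;0 0 0 0 0 -0.06 93;0 0 0 0 0 -0.06 93;0 0 0 0 0 -0.06 93;0 0 0 0 0 -0.05 93;0 0 0 0 0 0 93")

```text
time: 1.77
eef_pos: [0.4845, 0.1807, 0.2993]
tool_rot: [-0.0, -0.032, 0.999, -0.0]
wrist_force: [1.1, -0.5, 0.1]
gripper_width: 0.0929
gripper_force: 0.0
```

```bash
cat >> h.py <<'E'
from scipy.spatial.transform import Rotation as Rn
def wpose():
    s=env.read_state(); q=s['tool_rot']; T=np.eye(4); T[:3,:3]=Rn.from_quat([q[1],q[2],q[3],q[0]]).as_matrix(); T[:3,3]=s['eef_pos']
    return T
def wcloud(tag):
    T=wpose(); im,d=grab('wrist',tag); c=env.get_calibration('wrist'); P=cloud(d,np.array(c['mtx']),T@np.array(c['hand_eye'])); P[d==0]=np.nan
    return im,d,P
def disc(P,lo,hi,x0,x1,y0,y1):
    m=(P[...,2]>lo)&(P[...,2]<hi)&(P[...,0]>x0)&(P[...,0]<x1)&(P[...,1]>y0)&(P[...,1]<y1)
    n,l,st,_=cv2.connectedComponentsWithStats(m.astype(np.uint8)); k=1+st[1:,4].argmax(); S=P[l==k]
    c,r=cv2.minEnclosingCircle((S[:,:2]*1000).astype(np.float32)); e=cv2.fitEllipse(cv2.convexHull((S[:,:2]*1000).astype(np.float32)))
    return len(S),np.round(c,1),round(2*r,1),np.round(e[0],1),np.round(e[1],1),np.median(S[:,2]).round(4)
E
python3 - <<'E'
from h import *
im,d,P=wcloud('w0'); print(np.array(env.get_calibration('wrist')['mtx']).round(1).tolist(), wpose().round(4).tolist())
for b in [(.135,.150,.42,.56,.2,.3),(.090,.098,.42,.56,.2,.3),(.045,.055,.42,.56,.2,.3),(.09,.105,.42,.56,.05,.17),(.045,.055,.42,.56,.05,.17)]:
    try: print(b,disc(P,*b))
    except Exception as e: print(b,e)
E
```

```text
[[321.5, 0.0, 259.3], [0.0, 321.5, 194.8], [0.0, 0.0, 1.0]] [[-0.9982, -0.0603, -0.0005, 0.4845], [-0.0603, 0.9982, -0.0001, 0.1807], [0.0005, -0.0001, -1.0, 0.2994], [0.0, 0.0, 0.0, 1.0]]
(0.135, 0.15, 0.42, 0.56, 0.2, 0.3) (787, array([489. , 242.7]), 34.2, array([488.9, 242.7]), array([33.3, 33.9]), np.float64(0.1401))
(0.09, 0.098, 0.42, 0.56, 0.2, 0.3) (519, array([490.2, 244.5]), 50.1, array([490.5, 244.6]), array([49.5, 50.2]), np.float64(0.0943))
(0.045, 0.055, 0.42, 0.56, 0.2, 0.3) (355, array([490.2, 241.6]), 57.8, array([490.5, 241.8]), array([56.1, 58.1]), np.float64(0.0484))
(0.09, 0.105, 0.42, 0.56, 0.05, 0.17) (939, array([497.7, 111.6]), 42.2, array([497.7, 111.8]), array([41.3, 41.6]), np.float64(0.094))
(0.045, 0.055, 0.42, 0.56, 0.05, 0.17) (916, array([496.5, 114.4]), 65.9, array([496.3, 114.4]), array([65. , 65.5]), np.float64(0.048))
```

View pics/w0.png

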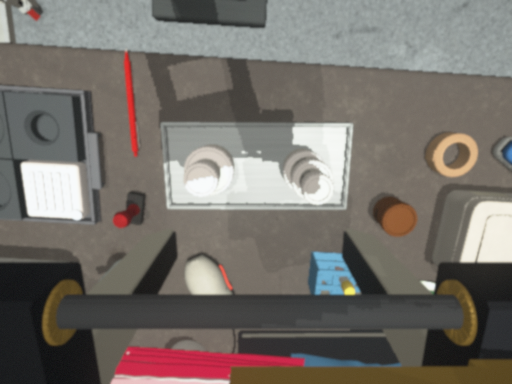

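The wrist view shows stack A (A: cap at pixel (313,180)), stack B (cap at (203,178)) and part of the courier tray (left edge). The measured cap diameters are 34/50/58 and 42/66, which confirms the order. Next I'll measure the wells.

Request:
step_arm(rows="1 -36 0 0 0 0 93;1 -39 0 0 0 0 93;1 -39 0 0 0 0 93;1 -39 0 0 0 0 93;1 -39 0 0 0 0 93;1 -39 0 0 0 0 93;1 -39 0 0 0 0 93;0 -39 0 0 0 0 93;0 -39 0 0 0 0 93;0 -32 0 0 0 0 93")

```text
time: 2.65
eef_pos: [0.5005, -0.2015, 0.2996]
tool_rot: [-0.0, -0.029, 1.0, -0.0]
wrist_force: [0.4, 0.8, 0.0]
gripper_width: 0.093
gripper_force: 0.0
```

```bash
python3 - <<'E'
from h import *
im,d,P=wcloud('w1'); print(wpose()[:3,3].round(4))
top=np.nanmedian(P[...,2][(P[...,2]>.025)&(P[...,2]<.045)&(abs(P[...,0]-.5)<.1)]);print('top',top)
print('hist',np.histogram(P[...,2][(abs(P[...,0]-.5)<.09)&(abs(P[...,1]+.2)<.13)],bins=np.arange(0,.05,.002)))
# well holes: floor points
m=((P[...,2]<top-.011)&(P[...,2]>0.005)&(P[...,0]>.40)&(P[...,0]<.62)&(P[...,1]<-.05)&(P[...,1]>-.36)).astype(np.uint8)
n,l,st,ce=cv2.connectedComponentsWithStats(m)
for k in range(1,n):
    if st[k,4]<100: continue
    S=P[l==k]; h=cv2.convexHull((S[:,:2]*1000).astype(np.float32)); e=cv2.fitEllipse(h)
    print(st[k,4],ce[k].round(),np.round(e[0],1),np.round(e[1],1),np.median(S[:,2]).round(4))
E
```

```text
[ 0.5007 -0.2055  0.2992]
top 0.03446890780880335
hist (array([   0,   54,  289,   44,   24,   56,   63,  744, 4242,  668,  145,
        134,  174,  252,  735, 2568, 3207, 9597, 1248,    2,    0,    0,
          0,    0]), array([0.   , 0.002, 0.004, 0.006, 0.008, 0.01 , 0.012, 0.014, 0.016,
       0.018, 0.02 , 0.022, 0.024, 0.026, 0.028, 0.03 , 0.032, 0.034,
       0.036, 0.038, 0.04 , 0.042, 0.044, 0.046, 0.048]))
3313 [268. 149.] [ 500.6 -198.2] [264.9 331.1] 0.0195
1986 [265. 128.] [ 455.7 -195.5] [67.3 67.5] 0.017
827 [200. 125.] [ 456.4 -284.7] [41.6 43.6] 0.017
531 [331. 132.] [ 455.7 -106.3] [33.3 35.4] 0.0171
963 [200. 189.] [ 545.6 -284.4] [48.2 51.2] 0.017
1286 [262. 192.] [ 545.  -195.2] [57.2 59.3] 0.0169
```

View pics/w1.png

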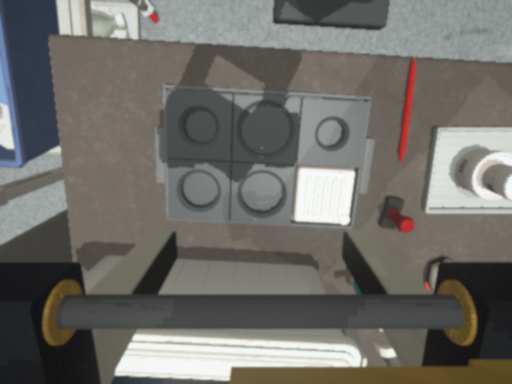

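The wrist view over the courier tray shows the wells at 66 (265,128), 58 (262,192), 50 (200,189), 42 (200,125) and 34 (331,132), with the brick at (325,195). The measured diameters confirm those. I'll repeat the measurement with the arm fully at rest.

```bash
python3 - <<'E'
from h import *
for i in range(3):
    im,d,P=wcloud('w2'); print(wpose().round(4)[:3].tolist())
    m=((P[...,2]<.0235)&(P[...,2]>0.005)&(P[...,0]>.40)&(P[...,0]<.62)&(P[...,1]<-.05)&(P[...,1]>-.36)).astype(np.uint8)
    n,l,st,ce=cv2.connectedComponentsWithStats(m)
    for k in range(1,n):
        if st[k,4]<100 or st[k,4]>3000: continue
        S=P[l==k]; e=cv2.fitEllipse(cv2.convexHull((S[:,:2]*1000).astype(np.float32)))
        if i!=1: print(ce[k].round(),np.round(e[0],1),np.round(e[1],1))
# stack A/B via wrist again
for b in [(.09,.105,.42,.56,.05,.17),(.045,.055,.42,.56,.05,.17)]:
    try: print(disc(P,*b))
    except Exception as e: print(e)
E
```

```text
[[-0.9985, -0.0554, -0.0007, 0.5006], [-0.0554, 0.9985, -0.0005, -0.2027], [0.0007, -0.0004, -1.0, 0.2991]]
[269. 129.] [ 455.7 -195.5] [67.5 67.6]
[203. 126.] [ 456.4 -284.6] [41.9 43.7]
[334. 132.] [ 455.7 -106. ] [33.1 35.2]
[203. 189.] [ 545.6 -284.2] [48.3 51.2]
[265. 192.] [ 545.3 -195.1] [56.8 59.2]
[[-0.9984, -0.0565, -0.0007, 0.5006], [-0.0565, 0.9984, 0.0003, -0.2006], [0.0007, 0.0004, -1.0, 0.2991]]
[[-0.9983, -0.0582, -0.0007, 0.5006], [-0.0582, 0.9983, 0.0006, -0.1992], [0.0007, 0.0006, -1.0, 0.2992]]
[265. 128.] [ 455.8 -195.5] [67.5 67.6]
[199. 125.] [ 456.3 -284.6] [41.6 43.5]
[330. 132.] [ 455.7 -106.2] [33.3 35. ]
[308. 177.] [ 486.8 -163.1] [35.8 48.5]
[199. 189.] [ 545.5 -284.3] [48.4 51.3]
[261. 192.] [ 545.2 -195. ] [56.8 59.4]
(225, array([500.5, 100.9]), 36.1, array([500.4,  97.6]), array([13.7, 37.5]), np.float64(0.0938))
(910, array([496.9, 112.9]), 65.6, array([497.2, 110.1]), array([57.8, 65.6]), np.float64(0.0481))
```

Request:
step_arm(rows="-2 25 0 0 0 0 93;-2 41 0 0 0 0 93;-2 41 0 0 0 0 93;-2 41 0 0 0 0 93;-2 41 0 0 0 0 93;-2 41 0 0 0 0 93;-1 41 0 0 0 0 93;-1 41 0 0 0 0 93;0 41 0 0 0 0 93;0 36 0 0 0 0 93")

```text
time: 3.68
eef_pos: [0.4894, 0.1938, 0.2999]
tool_rot: [0.0, -0.031, 1.0, 0.0]
wrist_force: [0.7, -0.7, -0.6]
gripper_width: 0.093
gripper_force: 0.0
```

Request:
step_arm(rows="0 28 0 0 0 0 93;0 17 0 0 0 0 93;0 8 0 0 0 0 93;0 1 20 0 0 0 93;0 0 30 0 0 0 93;0 0 30 0 0 0 93;0 0 20 0 0 0 93;0 0 10 0 0 0 93;0 0 0 0 0 0 93;0 0 0 0 0 0 93")

```text
time: 4.52
eef_pos: [0.4879, 0.2442, 0.1904]
tool_rot: [0.0, -0.031, 1.0, 0.0]
wrist_force: [0.2, 0.1, 0.9]
gripper_width: 0.0928
gripper_force: 0.0
```

Request:
step_arm(rows="-1 -1 20 0 0 0 93;0 0 25 0 0 0 93;0 0 15 0 0 0 93;0 0 8 0 0 0 93;0 0 5 0 0 0 93;0 0 0 0 0 0 93;0 0 0 0 0 0 60;0 0 0 0 0 0 45;0 0 0 0 0 0 25;0 0 0 0 0 0 25")

```text
time: 5.35
eef_pos: [0.4891, 0.2433, 0.1173]
tool_rot: [0.0, -0.031, 1.0, 0.0]
wrist_force: [0.3, -0.8, 0.0]
gripper_width: 0.0706
gripper_force: 0.0
```

Request:
step_arm(rows="0 0 0 0 0 0 25;0 0 0 0 0 0 25;0 0 0 0 0 0 25;0 0 0 0 0 0 25;0 0 -3 0 0 0 25;0 0 -8 0 0 0 25;0 0 -15 0 0 0 25;0 0 -20 0 0 0 25;0 0 -20 0 0 0 25;0 0 -15 0 0 0 25")

```text
time: 6.18
eef_pos: [0.4891, 0.2433, 0.1998]
tool_rot: [0.001, -0.031, 1.0, 0.0]
wrist_force: [-0.2, 0.2, -1.1]
gripper_width: 0.0335
gripper_force: 30.0
```

Request:
step_arm(rows="5 -20 0 0 0 0 25;6 -35 0 0 0 0 25;6 -40 0 0 0 0 25;6 -40 0 0 0 0 25;6 -40 0 0 0 0 25;6 -40 0 0 0 0 25;6 -40 0 0 0 0 25;6 -38 0 0 0 0 25;5 -30 0 0 0 0 25;3 -15 0 0 0 0 25")

```text
time: 7.02
eef_pos: [0.4541, -0.1006, 0.1984]
tool_rot: [0.0, -0.03, 1.0, -0.0]
wrist_force: [-0.1, 0.5, -0.2]
gripper_width: 0.0332
gripper_force: 30.0
```

Request:
step_arm(rows="0 -7 0 0 0 0 25;0 -3 0 0 0 0 25;0 0 15 0 0 0 25;0 0 25 0 0 0 25;0 0 30 0 0 0 25;0 0 25 0 0 0 25;0 0 15 0 0 0 25;0 0 8 0 0 0 25;0 0 0 0 0 0 25;0 0 0 0 0 0 25")

```text
time: 7.85
eef_pos: [0.4556, -0.1071, 0.0801]
tool_rot: [0.0, -0.031, 1.0, -0.0]
wrist_force: [0.9, -0.7, -1.5]
gripper_width: 0.0335
gripper_force: 30.0
```

Request:
step_arm(rows="0 0 8 0 0 0 25;0 0 8 0 0 0 25;0 0 7 0 0 0 25;0 0 5 0 0 0 25;0 0 4 0 0 0 25;0 0 3 0 0 0 25;0 0 2 0 0 0 25;0 0 1 0 0 0 25;0 0 0 0 0 0 25;0 0 0 0 0 0 25")

```text
time: 8.68
eef_pos: [0.4564, -0.1081, 0.0436]
tool_rot: [0.001, -0.031, 1.0, -0.001]
wrist_force: [-6.8, 1.3, 31.2]
gripper_width: 0.0337
gripper_force: 30.0
```

Request:
step_arm(rows="0 0 -1 0 0 0 25;0.5 0 0 0 0 0 25;0.5 0.5 0 0 0 0 25;0 0 0 0 0 0 25;0 0 0 0 0 0 25;0 0 0 0 0 0 25;0 0 0 0 0 0 25;0 0 0 0 0 0 25;0 0 0 0 0 0 25;0 0 0 0 0 0 25")

```text
time: 9.52
eef_pos: [0.4557, -0.1079, 0.0437]
tool_rot: [0.002, -0.031, 1.0, -0.001]
wrist_force: [-1.1, -1.5, 10.9]
gripper_width: 0.0332
gripper_force: 30.0
```

Request:
step_arm(rows="0 0 0 0 0 0 36;0 0 0 0 0 0 38;0 0 0 0 0 0 42;0 0 0 0 0 0 46;0 0 0 0 0 0 50;0 0 0 0 0 0 54;0 0 -20 0 0 0 54;0 0 -35 0 0 0 54;0 0 -40 0 0 0 54;0 0 -35 0 0 0 54")

```text
time: 10.35
eef_pos: [0.4539, -0.107, 0.1745]
tool_rot: [-0.0, -0.031, 1.0, 0.0]
wrist_force: [0.6, -0.6, 0.5]
gripper_width: 0.054
gripper_force: 0.0
```

Request:
step_arm(rows="-1 25 -25 0 0 0 60;-2 35 -20 0 0 0 93;-2 35 0 0 0 0 93;-2 35 0 0 0 0 93;-2 35 0 0 0 0 93;-2 25 0 0 0 0 93;-2 15 0 0 0 0 93;-2 6 0 0 0 0 93;0 0 0 0 0 0 93;0 0 0 0 0 0 93")

```text
time: 11.18
eef_pos: [0.4562, 0.1039, 0.2175]
tool_rot: [-0.0, -0.031, 1.0, -0.0]
wrist_force: [-0.3, -0.3, 0.1]
gripper_width: 0.0927
gripper_force: 0.0
```

```bash
cat >> h.py <<'E'
def report(tag):
    im,d,P=wcloud(tag); T=wpose(); print('tcp',T[:3,3].round(4))
    W=dict(w34=(455.7,-107.2),w66=(455.8,-195.5),w42=(456.1,-283.7),w50=(544.3,-283.5),w58=(544,-195.4))
    for k,(x,y) in W.items():
        b=(.05,.085,x/1e3-.04,x/1e3+.04,y/1e3-.042,y/1e3+.042)
        try: print(k,disc(P,*b))
        except Exception as e: print(k,'none')
    for b in [(.135,.150,.42,.56,.2,.3),(.090,.098,.42,.56,.2,.3),(.045,.055,.42,.56,.2,.3),(.09,.105,.42,.56,.05,.17),(.045,.055,.42,.56,.05,.17)]:
        try: print('stack',b[0],b[4],disc(P,*b))
        except Exception as e: pass
    return P
E
python3 -c "
from h import *
report('w3')"
```

```text
tcp [0.4562 0.1036 0.2175]
w34 (1032, array([ 455.7, -106.8]), 35.0, array([ 455.6, -106.8]), array([33.7, 34.5]), np.float64(0.0618))
w66 none
w42 none
w50 none
w58 none
stack 0.09 0.2 (1880, array([490.4, 244.1]), 50.3, array([490.4, 244.2]), array([49.5, 49.7]), np.float64(0.0939))
stack 0.045 0.2 (610, array([489.1, 241.1]), 58.0, array([487.5, 240.3]), array([49.9, 56.8]), np.float64(0.0484))
stack 0.09 0.05 (1360, array([497.9, 111.9]), 42.6, array([497.9, 111.6]), array([41.6, 42.2]), np.float64(0.094))
stack 0.045 0.05 (1243, array([496.8, 114.1]), 66.2, array([496.5, 114.1]), array([65.2, 65.6]), np.float64(0.0481))
```

Pot_34 is home: its top is at 61.8 mm and it is centred. Next is pot_42.

Request:
step_arm(rows="-10 2 0 0 0 0 93;-14 2 0 0 0 0 93;-12 1 5 0 0 0 93;-6 0 15 0 0 0 93;0 0 25 0 0 0 93;0 0 25 0 0 0 93;0 0 15 0 0 0 93;0 0 5 0 0 0 93;0 0 0 0 0 0 93;0 0 0 0 0 0 93")

```text
time: 12.07
eef_pos: [0.4986, 0.1116, 0.1283]
tool_rot: [0.0, -0.03, 1.0, 0.0]
wrist_force: [-0.9, -0.1, 0.0]
gripper_width: 0.093
gripper_force: 0.0
```

Request:
step_arm(rows="1 0 12 0 0 0 93;0 0 18 0 0 0 93;0 0 14 0 0 0 93;0 0 8 0 0 0 93;0 0 4 0 0 0 93;0 0 1 0 0 0 80;0 0 0 0 0 0 65;0 0 0 0 0 0 55;0 0 0 0 0 0 46;0 0 0 0 0 0 33")

```text
time: 12.9
eef_pos: [0.4972, 0.112, 0.0712]
tool_rot: [0.0, -0.031, 1.0, 0.0]
wrist_force: [0.0, -0.5, 0.1]
gripper_width: 0.0644
gripper_force: 0.0
```

Request:
step_arm(rows="0 0 0 0 0 0 33;0 0 0 0 0 0 33;0 0 0 0 0 0 33;0 0 -3 0 0 0 33;0 0 -8 0 0 0 33;0 0 -15 0 0 0 33;0 0 -20 0 0 0 33;0 0 -20 0 0 0 33;0 0 -10 0 0 0 33;0 0 -4 0 0 0 33")

```text
time: 13.73
eef_pos: [0.4976, 0.112, 0.1525]
tool_rot: [0.001, -0.031, 1.0, 0.0]
wrist_force: [-0.0, -0.0, -1.0]
gripper_width: 0.0414
gripper_force: 30.0
```

Request:
step_arm(rows="5 -20 0 0 0 0 33;6 -35 0 0 0 0 33;6 -41 0 0 0 0 33;6 -41 0 0 0 0 33;6 -41 0 0 0 0 33;6 -41 0 0 0 0 33;6 -41 0 0 0 0 33;6 -41 0 0 0 0 33;6 -41 0 0 0 0 33;6 -28 0 0 0 0 33")

```text
time: 14.57
eef_pos: [0.4598, -0.2641, 0.15]
tool_rot: [-0.0, -0.03, 1.0, -0.0]
wrist_force: [0.0, 0.8, -0.8]
gripper_width: 0.0411
gripper_force: 30.0
```

Request:
step_arm(rows="4 -15 0 0 0 0 33;2 -6 0 0 0 0 33;1 -1 0 0 0 0 33;0 0 10 0 0 0 33;0 0 20 0 0 0 33;0 0 25 0 0 0 33;0 0 15 0 0 0 33;0 0 6 0 0 0 33;0 0 0 0 0 0 33;0 0 0 0 0 0 33")

```text
time: 15.4
eef_pos: [0.4553, -0.2828, 0.0748]
tool_rot: [-0.0, -0.031, 1.0, 0.0]
wrist_force: [0.3, 0.4, -0.3]
gripper_width: 0.0411
gripper_force: 30.0
```

Request:
step_arm(rows="-0.6 -0.7 6 0 0 0 33;0 0 8 0 0 0 33;0 0 7 0 0 0 33;0 0 5 0 0 0 33;0 0 3 0 0 0 33;0 0 1.5 0 0 0 33;0 0 0.5 0 0 0 33;0 0 0 0 0 0 33;0 0 0 0 0 0 33;0 0 0 0 0 0 33")

```text
time: 16.23
eef_pos: [0.4557, -0.2842, 0.0439]
tool_rot: [0.0, -0.031, 1.0, -0.0]
wrist_force: [-0.4, 0.0, -0.4]
gripper_width: 0.0418
gripper_force: 30.0
```

Request:
step_arm(rows="0 0 2 0 0 0 33;0 0 1 0 0 0 33;0 0 0 0 0 0 44;0 0 0 0 0 0 47;0 0 0 0 0 0 52;0 0 0 0 0 0 60;0 0 0 0 0 0 62;0 0 -20 0 0 0 62;0 0 -35 0 0 0 62;0 0 -40 0 0 0 62")

```text
time: 17.07
eef_pos: [0.4546, -0.2833, 0.1355]
tool_rot: [-0.001, -0.031, 1.0, 0.001]
wrist_force: [1.3, -1.4, 0.6]
gripper_width: 0.0614
gripper_force: 0.0
```

Request:
step_arm(rows="-3 25 -30 0 0 0 62;-6 35 -20 0 0 0 93;-6 41 0 0 0 0 93;-6 41 0 0 0 0 93;-6 41 0 0 0 0 93;-6 41 0 0 0 0 93;-6 41 0 0 0 0 93;-6 41 0 0 0 0 93;-6 41 0 0 0 0 93;-6 41 0 0 0 0 93")

```text
time: 17.9
eef_pos: [0.4885, 0.1088, 0.1859]
tool_rot: [0.0, -0.031, 1.0, 0.0]
wrist_force: [0.8, -0.9, -1.3]
gripper_width: 0.093
gripper_force: 0.0
```

Request:
step_arm(rows="-6 41 0 0 0 0 93;-3 35 0 0 0 0 93;0 25 0 0 0 0 93;0 15 0 0 0 0 93;0 5 0 0 0 0 93;0 0 10 0 0 0 93;0 0 15 0 0 0 93;0 0 10 0 0 0 93;0 0 0 0 0 0 93;0 0 0 0 0 0 93")

```text
time: 18.73
eef_pos: [0.4902, 0.2271, 0.1501]
tool_rot: [-0.001, -0.03, 1.0, -0.0]
wrist_force: [0.4, 0.2, -0.3]
gripper_width: 0.0929
gripper_force: 0.0
```

```bash
python3 -c "
from h import *
report('w4')"
```

```text
tcp [0.4906 0.2274 0.1508]
w34 none
w66 none
w42 none
w50 none
w58 none
stack 0.09 0.2 (3408, array([490.8, 244.2]), 50.5, array([490.7, 244.4]), array([49.7, 50.3]), np.float64(0.094))
stack 0.045 0.2 (737, array([490.3, 241.8]), 57.9, array([489.7, 241.6]), array([55.7, 57.2]), np.float64(0.0484))
stack 0.045 0.05 (4294, array([496.7, 113.9]), 66.9, array([496.9, 114.1]), array([65.7, 66.5]), np.float64(0.0479))
```

Request:
step_arm(rows="-0.5 8 0 0 0 0 93;-0.5 7 5 0 0 0 93;0 2 10 0 0 0 93;0 0 18 0 0 0 93;0 0 20 0 0 0 93;0 0 15 0 0 0 93;0 0 8 0 0 0 93;0 0 3 0 0 0 93;0 0 0 0 0 0 80;0 0 0 0 0 0 70")

```text
time: 19.62
eef_pos: [0.4906, 0.2453, 0.0721]
tool_rot: [0.0, -0.031, 1.0, 0.0]
wrist_force: [-0.5, 1.0, 0.2]
gripper_width: 0.0842
gripper_force: 0.0
```

Request:
step_arm(rows="0 0 0 0 0 0 58;0 0 0 0 0 0 53;0 0 0 0 0 0 42;0 0 0 0 0 0 42;0 0 0 0 0 0 42;0 0 0 0 0 0 42;0 0 -3 0 0 0 42;0 0 -8 0 0 0 42;0 0 -15 0 0 0 42;0 0 -20 0 0 0 42")

```text
time: 20.45
eef_pos: [0.4896, 0.2448, 0.1177]
tool_rot: [-0.001, -0.031, 1.0, -0.0]
wrist_force: [0.2, -0.3, -0.6]
gripper_width: 0.0494
gripper_force: 30.0
```

```bash
python3 - <<'E'
from h import *
z=np.load('pics/t0.npz');K,T=cam('top');P=cloud(z['d'],K,T)
R=P.reshape(-1,3);R=R[(R[:,1]>-.42)&(R[:,1]<-.1)&(R[:,0]<.8)&(R[:,0]>.55)&(R[:,2]>.06)]
for h in np.arange(.06,.4,.03):
    S=R[(R[:,2]>h)&(R[:,2]<h+.03)]
    if len(S): print(h.round(2),len(S),S.min(0).round(3))
E
```

```text
0.06 297 [ 0.663 -0.419  0.06 ]
0.09 369 [ 0.663 -0.418  0.09 ]
0.12 589 [ 0.663 -0.419  0.12 ]
0.15 524 [ 0.659 -0.419  0.15 ]
0.18 1978 [ 0.659 -0.42   0.18 ]
0.21 47 [ 0.735 -0.141  0.211]
0.24 54 [ 0.709 -0.32   0.241]
0.27 1139 [ 0.7  -0.42  0.27]
0.3 2129 [ 0.724 -0.42   0.3  ]
0.33 1171 [ 0.73  -0.419  0.33 ]
```

Request:
step_arm(rows="0 0 -20 0 0 0 42;0 -10 -10 0 0 0 42;0 -25 -5 0 0 0 42;-2 -40 0 0 0 0 42;-2 -41 0 0 0 0 42;-2 -41 0 0 0 0 42;-2 -41 0 0 0 0 42;-2 -41 0 0 0 0 42;-2 -41 0 0 0 0 42;-2 -41 0 0 0 0 42")

```text
time: 21.28
eef_pos: [0.5233, -0.0771, 0.1528]
tool_rot: [0.0, -0.031, 1.0, -0.0]
wrist_force: [0.7, 0.1, -1.4]
gripper_width: 0.0492
gripper_force: 30.0
```

Request:
step_arm(rows="-1 -41 0 0 0 0 42;-1 -41 0 0 0 0 42;-1 -41 0 0 0 0 42;-1 -35 0 0 0 0 42;-1 -25 0 0 0 0 42;-1 -15 0 0 0 0 42;-1 -8 0 0 0 0 42;-1 -3 10 0 0 0 42;0 0 15 0 0 0 42;0 0 15 0 0 0 42")

```text
time: 22.12
eef_pos: [0.5447, -0.2814, 0.1117]
tool_rot: [-0.0, -0.031, 1.0, 0.0]
wrist_force: [0.3, -0.6, -1.5]
gripper_width: 0.0492
gripper_force: 30.0
```

Request:
step_arm(rows="0 0 20 0 0 0 42;0 0 12 0 0 0 42;0 0 5 0 0 0 42;0 0 0 0 0 0 42;0 0 0 0 0 0 42;0 0 0 0 0 0 42;0 0 0 0 0 0 42;0 0 0 0 0 0 42;0 0 0 0 0 0 42;0 0 0 0 0 0 42")

```text
time: 22.95
eef_pos: [0.5447, -0.2827, 0.0759]
tool_rot: [0.0, -0.031, 1.0, -0.0]
wrist_force: [-0.3, -0.4, -1.5]
gripper_width: 0.0492
gripper_force: 30.0
```

Request:
step_arm(rows="0 -0.7 6 0 0 0 42;0 0 8 0 0 0 42;0 0 7 0 0 0 42;0 0 5 0 0 0 42;0 0 3 0 0 0 42;0 0 2 0 0 0 42;0 0 1 0 0 0 42;0 0 1 0 0 0 42;0 0 1 0 0 0 42;0 0 0 0 0 0 42")

```text
time: 23.78
eef_pos: [0.5447, -0.2833, 0.0416]
tool_rot: [0.0, -0.031, 1.0, -0.0]
wrist_force: [-0.3, 0.5, -1.7]
gripper_width: 0.0493
gripper_force: 30.0
```

Request:
step_arm(rows="0 0 0.5 0 0 0 42;0 0 0 0 0 0 52;0 0 0 0 0 0 56;0 0 0 0 0 0 62;0 0 0 0 0 0 68;0 0 0 0 0 0 68;0 0 -20 0 0 0 68;0 0 -35 0 0 0 68;0 0 -40 0 0 0 68;0 10 -35 0 0 0 68")

```text
time: 24.62
eef_pos: [0.5441, -0.2743, 0.1732]
tool_rot: [0.0, -0.03, 1.0, -0.0]
wrist_force: [0.7, -0.1, 1.1]
gripper_width: 0.0681
gripper_force: 0.0
```

Request:
step_arm(rows="5 25 0 0 0 0 68;5 20 0 0 0 0 68;5 20 0 0 0 0 68;0 10 0 0 0 0 68;0 5 0 0 0 0 68;0 0 0 0 0 0 93;0 0 0 0 0 0 93;0 0 0 0 0 0 93;0 0 0 0 0 0 93;0 0 0 0 0 0 93")

```text
time: 25.45
eef_pos: [0.5243, -0.195, 0.171]
tool_rot: [-0.0, -0.03, 1.0, 0.0]
wrist_force: [-0.2, 0.6, 0.4]
gripper_width: 0.0922
gripper_force: 0.0
```

```bash
python3 -c "
from h import *
report('w5')"
```

```text
tcp [ 0.5243 -0.1949  0.171 ]
w34 (1397, array([ 455.9, -107.6]), 34.4, array([ 456. , -107.6]), array([33.7, 34.2]), np.float64(0.0621))
w66 none
w42 (2141, array([ 456.8, -283.7]), 42.4, array([ 456.6, -283.6]), array([41.7, 42. ]), np.float64(0.0621))
w50 (2321, array([ 544.6, -283. ]), 50.3, array([ 544.4, -283. ]), array([49.5, 49.9]), np.float64(0.0619))
w58 none
```

Pots 34, 42 and 50 are all home. Next is pot_58.

Request:
step_arm(rows="1 25 0 0 0 0 93;1 41 0 0 0 0 93;1 41 0 0 0 0 93;1 41 0 0 0 0 93;1 41 0 0 0 0 93;1 41 0 0 0 0 93;1 41 0 0 0 0 93;0 41 0 0 0 0 93;0 41 0 0 0 0 93;0 35 0 0 0 0 93")

```text
time: 26.33
eef_pos: [0.4931, 0.1948, 0.1713]
tool_rot: [0.0, -0.031, 1.0, 0.0]
wrist_force: [0.7, 0.7, -0.0]
gripper_width: 0.0927
gripper_force: 0.0
```

Request:
step_arm(rows="0 25 0 0 0 0 93;0 15 0 0 0 0 93;0 7 0 0 0 0 93;0 2 10 0 0 0 93;0 0 15 0 0 0 93;0 0 15 0 0 0 93;0 0 10 0 0 0 93;0 0 5 0 0 0 93;0 0 0 0 0 0 93;0 0 0 0 0 0 93")

```text
time: 27.17
eef_pos: [0.4908, 0.241, 0.1162]
tool_rot: [-0.0, -0.03, 1.0, -0.0]
wrist_force: [-0.7, -0.1, 1.2]
gripper_width: 0.0931
gripper_force: 0.0
```

```bash
python3 -c "
from h import *
report('w6')"
```

```text
tcp [0.4909 0.2412 0.1166]
w34 none
w66 none
w42 none
w50 none
w58 none
stack 0.135 0.2 (714, array([485.5, 294.2]), 21.5, array([425. , 236.6]), array([ 39. , 147.1]), np.float64(0.143))
stack 0.045 0.2 (4161, array([490.8, 242. ]), 58.4, array([490.7, 242.1]), array([57.5, 58. ]), np.float64(0.048))
stack 0.045 0.05 (5503, array([496.9, 114.1]), 67.1, array([496.7, 114.5]), array([65.3, 66.2]), np.float64(0.0479))
```

Next: y +1, down 91 to TCP 0.0255.

Request:
step_arm(rows="0 1 10 0 0 0 93;0 0 20 0 0 0 93;0 0 25 0 0 0 93;0 0 20 0 0 0 93;0 0 10 0 0 0 93;0 0 4 0 0 0 93;0 0 2 0 0 0 93;0 0 0 0 0 0 93;0 0 0 0 0 0 80;0 0 0 0 0 0 70")

```text
time: 28.05
eef_pos: [0.491, 0.2426, 0.0261]
tool_rot: [0.001, -0.031, 1.0, 0.0]
wrist_force: [-0.6, 0.7, 0.4]
gripper_width: 0.0839
gripper_force: 0.0
```

Request:
step_arm(rows="0 0 0 0 0 0 62;0 0 0 0 0 0 50;0 0 0 0 0 0 50;0 0 0 0 0 0 50;0 0 0 0 0 0 50;0 0 -3 0 0 0 50;0 0 -8 0 0 0 50;0 0 -15 0 0 0 50;0 0 -25 0 0 0 50;0 0 -35 0 0 0 50")

```text
time: 28.88
eef_pos: [0.4892, 0.2418, 0.1109]
tool_rot: [-0.002, -0.031, 1.0, -0.001]
wrist_force: [-0.1, 0.7, -0.6]
gripper_width: 0.0572
gripper_force: 30.0
```

Request:
step_arm(rows="0 -10 -25 0 0 0 50;-2 -25 -12 0 0 0 50;-2 -41 -3 0 0 0 50;-2 -41 0 0 0 0 50;-2 -41 0 0 0 0 50;-2 -41 0 0 0 0 50;-2 -41 0 0 0 0 50;-2 -41 0 0 0 0 50;-2 -41 0 0 0 0 50;-2 -41 0 0 0 0 50")

```text
time: 29.72
eef_pos: [0.5304, -0.121, 0.1519]
tool_rot: [0.0, -0.031, 1.0, -0.0]
wrist_force: [1.7, -0.5, -0.9]
gripper_width: 0.0574
gripper_force: 30.0
```

Request:
step_arm(rows="-3 -35 0 0 0 0 50;-2 -22 0 0 0 0 50;-2 -13 0 0 0 0 50;-1 -6 0 0 0 0 50;-0.5 -1 15 0 0 0 50;0 0 20 0 0 0 50;0 0 20 0 0 0 50;0 0 15 0 0 0 50;0 0 5 0 0 0 50;0 0 0 0 0 0 50")

```text
time: 30.55
eef_pos: [0.5433, -0.1939, 0.0753]
tool_rot: [-0.001, -0.031, 1.0, 0.001]
wrist_force: [-0.5, -0.1, 0.1]
gripper_width: 0.0577
gripper_force: 30.0
```

Request:
step_arm(rows="0 0 0 0 0 0 50;0 0 0 0 0 0 50;0 0 0 0 0 0 50;0 0 0 0 0 0 50;0 0 0 0 0 0 50;0 0 0 0 0 0 50;0 0 0 0 0 0 50;0 0 0 0 0 0 50;0 0 0 0 0 0 50;0 0 0 0 0 0 50")

```text
time: 31.38
eef_pos: [0.5438, -0.1952, 0.0761]
tool_rot: [-0.0, -0.031, 1.0, 0.0]
wrist_force: [-0.2, 0.1, -1.2]
gripper_width: 0.0571
gripper_force: 30.0
```

Request:
step_arm(rows="-0.3 0 6 0 0 0 50;0 0 8 0 0 0 50;0 0 7 0 0 0 50;0 0 5 0 0 0 50;0 0 3 0 0 0 50;0 0 2 0 0 0 50;0 0 1 0 0 0 50;0 0 1 0 0 0 50;0 0 1 0 0 0 50;0 0 0 0 0 0 50")

```text
time: 32.22
eef_pos: [0.5442, -0.1952, 0.0422]
tool_rot: [0.0, -0.031, 1.0, -0.0]
wrist_force: [0.1, 0.9, -0.2]
gripper_width: 0.0574
gripper_force: 30.0
```

Request:
step_arm(rows="0 0 1 0 0 0 50;0 0 0 0 0 0 60;0 0 0 0 0 0 64;0 0 0 0 0 0 70;0 0 0 0 0 0 72;0 0 0 0 0 0 72;0 0 -20 0 0 0 72;0 0 -35 0 0 0 72;0 0 -40 0 0 0 72;0 0 -25 0 0 0 72")

```text
time: 33.05
eef_pos: [0.5448, -0.1955, 0.1646]
tool_rot: [0.001, -0.031, 1.0, -0.001]
wrist_force: [0.1, -0.0, 0.7]
gripper_width: 0.072
gripper_force: 0.0
```

Request:
step_arm(rows="2 20 -10 0 0 0 72;3 35 0 0 0 0 93;3 41 0 0 0 0 93;3 41 0 0 0 0 93;3 41 0 0 0 0 93;3 41 0 0 0 0 93;3 35 0 0 0 0 93;3 28 0 0 0 0 93;3 18 0 0 0 0 93;2 8 0 0 0 0 93")

```text
time: 33.88
eef_pos: [0.4967, 0.1126, 0.1713]
tool_rot: [0.0, -0.032, 0.999, 0.0]
wrist_force: [0.8, -0.1, -0.9]
gripper_width: 0.0932
gripper_force: 0.0
```

Request:
step_arm(rows="0 4 0 0 0 0 93;0 0 10 0 0 0 93;0 0 15 0 0 0 93;0 0 15 0 0 0 93;0 0 10 0 0 0 93;0 0 5 0 0 0 93;0 0 0 0 0 0 93;0 0 0 0 0 0 93;0 0 0 0 0 0 93;0 0 0 0 0 0 93")

```text
time: 34.72
eef_pos: [0.4975, 0.1145, 0.1168]
tool_rot: [0.001, -0.031, 1.0, 0.0]
wrist_force: [-0.2, 0.9, 0.6]
gripper_width: 0.0929
gripper_force: 0.0
```

```bash
python3 -c "
from h import *
report('w7')"
```

```text
tcp [0.4974 0.1145 0.1167]
w34 none
w66 none
w42 none
w50 none
w58 none
stack 0.045 0.05 (5373, array([497.1, 114.3]), 66.7, array([497.1, 114.1]), array([65.7, 66.3]), np.float64(0.048))
```

Request:
step_arm(rows="0 0 10 0 0 0 93;0 0 20 0 0 0 93;0 0 25 0 0 0 93;0 0 20 0 0 0 93;0 0 10 0 0 0 93;0 0 4 0 0 0 93;0 0 2 0 0 0 93;0 0 0 0 0 0 93;0 0 0 0 0 0 82;0 0 0 0 0 0 74")

```text
time: 35.6
eef_pos: [0.4976, 0.1146, 0.026]
tool_rot: [0.001, -0.031, 1.0, 0.0]
wrist_force: [0.4, -0.5, -1.0]
gripper_width: 0.0841
gripper_force: 0.0
```

Request:
step_arm(rows="0 0 0 0 0 0 69;0 0 0 0 0 0 58;0 0 0 0 0 0 58;0 0 0 0 0 0 58;0 0 0 0 0 0 58;0 0 -3 0 0 0 58;0 0 -8 0 0 0 58;0 0 -15 0 0 0 58;0 0 -25 0 0 0 58;0 0 -35 0 0 0 58")

```text
time: 36.43
eef_pos: [0.4957, 0.1143, 0.1109]
tool_rot: [-0.002, -0.031, 1.0, -0.0]
wrist_force: [0.9, -0.1, -1.2]
gripper_width: 0.0656
gripper_force: 30.0
```

Request:
step_arm(rows="2 -10 -25 0 0 0 58;5 -25 -14 0 0 0 58;6 -40 -4 0 0 0 58;7 -40 0 0 0 0 58;7 -40 0 0 0 0 58;7 -40 0 0 0 0 58;7 -40 0 0 0 0 58;7 -32 0 0 0 0 58;5 -22 0 0 0 0 58;4 -12 0 0 0 0 58")

```text
time: 37.27
eef_pos: [0.458, -0.1919, 0.1547]
tool_rot: [0.0, -0.03, 1.0, -0.0]
wrist_force: [-0.5, 0.3, -0.4]
gripper_width: 0.0657
gripper_force: 30.0
```

Request:
step_arm(rows="2 -5 0 0 0 0 58;1.5 -1 10 0 0 0 58;0 0 20 0 0 0 58;0 0 22 0 0 0 58;0 0 17 0 0 0 58;0 0 8 0 0 0 58;0 0 2 0 0 0 58;0 0 0 0 0 0 58;0 0 0 0 0 0 58;0 0 0 0 0 0 58")

```text
time: 38.1
eef_pos: [0.456, -0.1957, 0.076]
tool_rot: [0.001, -0.031, 1.0, -0.0]
wrist_force: [1.2, 0.5, -1.3]
gripper_width: 0.0655
gripper_force: 30.0
```

Request:
step_arm(rows="0 0 0 0 0 0 58;0 0 0 0 0 0 58;0 0 0 0 0 0 58;0 0 0 0 0 0 58;0 0 0 0 0 0 58;0 0 0 0 0 0 58;0 0 0 0 0 0 58;0 0 0 0 0 0 58;0 0 0 0 0 0 58;0 0 0 0 0 0 58")

```text
time: 38.93
eef_pos: [0.4554, -0.1956, 0.0751]
tool_rot: [-0.0, -0.031, 1.0, 0.0]
wrist_force: [0.3, 0.5, -0.4]
gripper_width: 0.0654
gripper_force: 30.0
```

Request:
step_arm(rows="-0.6 0 6 0 0 0 58;0 0 8 0 0 0 58;0 0 7 0 0 0 58;0 0 5 0 0 0 58;0 0 3 0 0 0 58;0 0 2 0 0 0 58;0 0 1 0 0 0 58;0 0 1 0 0 0 58;0 0 0 0 0 0 58;0 0 0 0 0 0 58")

```text
time: 39.77
eef_pos: [0.4562, -0.1956, 0.0423]
tool_rot: [0.0, -0.031, 1.0, -0.0]
wrist_force: [0.7, -0.0, -0.9]
gripper_width: 0.0654
gripper_force: 30.0
```

Request:
step_arm(rows="0 0 1 0 0 0 58;0 0 0 0 0 0 68;0 0 0 0 0 0 72;0 0 0 0 0 0 77;0 0 0 0 0 0 77;0 0 0 0 0 0 77;0 0 -20 0 0 0 77;0 0 -35 0 0 0 77;0 0 -40 0 0 0 77;0 0 -30 0 0 0 77")

```text
time: 40.6
eef_pos: [0.4563, -0.1957, 0.1688]
tool_rot: [0.001, -0.031, 1.0, -0.0]
wrist_force: [0.6, -0.3, -0.3]
gripper_width: 0.077
gripper_force: 0.0
```

Request:
step_arm(rows="-15 0 -15 0 0 0 77;-20 0 -15 0 0 0 77;-15 0 -10 0 0 0 77;-10 0 0 0 0 0 77;0 0 0 0 0 0 77;0 0 0 0 0 0 77;0 0 0 0 0 0 77;0 0 0 0 0 0 77;0 0 0 0 0 0 77;0 0 0 0 0 0 77")

```text
time: 41.43
eef_pos: [0.5156, -0.192, 0.2059]
tool_rot: [-0.0, -0.03, 1.0, 0.0]
wrist_force: [0.8, 0.1, 0.7]
gripper_width: 0.0771
gripper_force: 0.0
```

```bash
python3 -c "
from h import *
report('w8')"
```

```text
tcp [ 0.5157 -0.192   0.206 ]
w34 (1065, array([ 455.9, -107.3]), 34.5, array([ 456. , -107.5]), array([33.6, 34.3]), np.float64(0.0621))
w66 (3794, array([ 455.6, -195.1]), 65.9, array([ 455.5, -195.1]), array([65.4, 65.6]), np.float64(0.062))
w42 (1646, array([ 456.6, -283.8]), 42.3, array([ 456.6, -283.7]), array([41.8, 42.1]), np.float64(0.0621))
w50 (1927, array([ 544.6, -283.2]), 50.5, array([ 544.4, -283. ]), array([49.3, 50.2]), np.float64(0.0619))
w58 (2463, array([ 544.2, -194.7]), 58.5, array([ 544. , -194.7]), array([57.4, 58. ]), np.float64(0.0619))
```

View pics/w8.png

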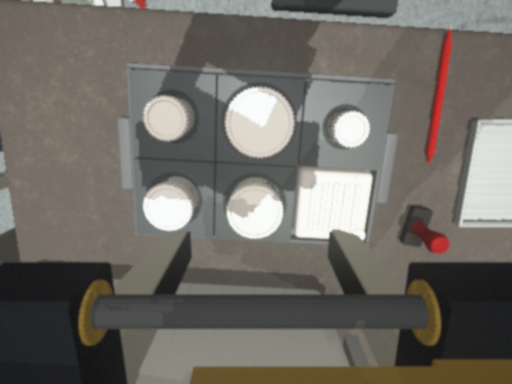

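All five pots sit level in their own wells: 66 (260,122), 34 (350,128), 42 (167,118), 50 (170,203) and 58 (255,208). Every cap top is at 62 mm and the gripper is clear.

```bash
python3 -c "
from workcell import env
print(env.finish_job())"
```

```text
the job is handed in; nothing more can be done
None
```

I handed the job in at about 42 s of the 128 s allowed: by the last camera measurement all five pots stand upright and fully home in their own wells, with the gripper clear; the hand-in returned no verdict.

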